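# Set the tool speed knob to the mark and lock it

### The job

Set and lock the rotary tool's speed on the black control box: turn the large knob clockwise until its pointer reaches the raised mark on the ring, then, pulling up only lightly, ease it further clockwise, by up to about 25 degrees, until you feel the catch let it through, pull it straight up all the way so that it stays out, and let go. Never force it while the catch still holds it (back off at about 10 N of pull), do not shift the ring, and leave the rotary tool, the jar and the bit tray where they are.

Things in the scene. Friction and masses are not known exactly. Their poses are not given: they have to be found in the camera images.
- knob_grip (a point): Large black knob on the control box: a disc 46 mm across under an upright bar grip 44 mm long, 14 mm thick, 34 mm high, which is taken from above across its 14 mm thickness. The point lies on the vertical turning axis, inside the bar, 12 mm below its top, 21 mm above the disc's top and 34 mm above the box's top when the knob is in. It rises and turns with the knob.
- control_box: Fixed black metal box with vent slots, 210 x 290 mm, top 60 mm above the table; origin at the centre of its underside. The knob and its ring stand on its top, 15 mm toward -x and 55 mm toward +y of its centre (box axes).
- spindle: The shaft the knob turns on, friction 0.04 N m. Origin on the turning axis at the height of the box's top; z up; x points along the bar grip toward the pointer (does not rise with the knob). The pointer starts 0.3 to 1.05 rad anticlockwise (seen from above) of the mark.
- pointer (a point): Tip of the knob's pointer: a wedge-shaped beak at the foot of one end of the bar, 32.5 mm from the turning axis, 12 mm above the box's top when in. A thin pale line on the bar's top lies on the same side.
- mark (a point): Top of the raised rib (13 mm long radially, 4 mm wide, 4 mm high, dark steel) on the aluminium ring round the knob, 45.5 mm from the turning axis: the mark to set.
- marker_ring: Stiff aluminium ring with the mark, 108 mm across, 4 mm thick. Origin on the turning axis at the box's top; z up; x points to the mark. Below it hides the catch, whose one slot lets the knob's key out. The slot is worn: it sits between 0.06 and 0.40 rad clockwise past the mark (unknown, differs each time), with about 0.03 rad of play either side.
- knob_cap (a joint): How far the knob is pulled out, m: 0 in (start), 0.016 at its end stop. About 4 N of friction; it stays where left; once out it cannot turn. Away from the slot its key meets the catch after 1 mm of rise; the catch is sprung (2 N preload, then 3 N per mm), and pressing the key on it, upward or sideways, with more than 16 N (about 20 N of pull) damages it.
- rotary_tool_mid (a point): Centre of the yellow rotary tool lying on the table beside the box, body 36 mm thick, 170 mm long: leave alone.
- jar_mid (a point): Centre of a small closed jar, 58 mm across, 75 mm high, standing beside the box: leave alone.
- bit_tray_mid (a point): Centre of a small open steel tray, 90 x 70 x 25 mm, beside the box: leave alone.

How it is judged:
On the way, in this order (a step that is already met when the one before it is completed fails the run):
1. the knob is turned to the mark, still in (y of pointer in the frame of marker_ring between -0.0155 and 0.0095 m and x of pointer in the frame of marker_ring above 0 m and value of joint knob_cap below 0.008 m).
2. the knob is pulled fully out at the mark (y of pointer in the frame of marker_ring between -0.0155 and 0.0095 m and x of pointer in the frame of marker_ring above 0 m and value of joint knob_cap above 0.0135 m), for 0.1 s.
At the end, for the whole second after the job is handed in: The knob is out by at least 13.5 of its 16 mm and stays there at rest and let go, its pointer between about 17 degrees short of and 28 degrees past the mark (where the catch locks it) (all of step 2 and angular speed of spindle below 0.05 rad/s); the robot touches nothing.
It fails at once if the knob's key is pressed against the catch with more than 16 N (contact force between spindle and marker_ring above 16 N).
It fails at once if the marker ring is shifted (distance of mark from where it was at the start of the episode above 0.004 m).
It fails at once if the rotary tool is pushed out of its place (distance of rotary_tool_mid from where it was at the start of the episode above 0.02 m).
It fails at once if the jar is pushed out of its place (distance of jar_mid from where it was at the start of the episode above 0.02 m).
It fails at once if the bit tray is pushed out of its place (distance of bit_tray_mid from where it was at the start of the episode above 0.02 m).
It also fails if it takes over 69 s, if anything falls off the work surface, if the arm or the gripper's body presses on something with over 40 N, if the wrist force passes 120 N, or if a joint passes its speed limit or range.

### The arm

A 6-joint arm with a two-finger parallel gripper is mounted at the origin on the work surface. World frame = base frame: x ahead of the robot, y to its left, z up, the work surface at z = 0. Lengths are in m, angles in rad, forces in N, time in s.
With the tool pointing down it reaches from about 0.3 to 0.775 m from the base axis. Payload 14.6 kg.
Tool frame: the origin (TCP) lies midway between the tips of the shut fingers; the grasp point (between the pads) lies 19 mm behind it (ctrl.pinch_z is the distance from the TCP to the grasp point, in m); z points along the fingers, y is the line along which they close (so a half turn about z gives the same grasp; the last joint's range is limited). The gripper opens to 94 mm and grips with 3 to 60 N. Pads are 16 mm wide; open, the fingers measure 119 mm over their backs; the gripper's body (75 mm by 177 mm) begins 78 mm behind the grasp point.
Start: joints at [-1.214, 0.3, 1.521, -0, 1.321, -0.067], TCP at [0.226, -0.501, 0.205] pointing down, gripper open.
Joint ranges: [-3.03, 3.03], [-0.79, 2.21], [0.23, 2.52], [-1.04, 4.18], [0, 3.07], [-2.55, 2.55]. Speed limits (rad/s): [2.22, 2.22, 2.57, 3.14, 3.14, 3.14].

### API

Orientations are given as [roll, pitch, yaw] about the fixed x, y, z axes, in that order (R = Rz(yaw) Ry(pitch) Rx(roll)).
In Python, from station import ctrl gives the robot as it stands.
- The arm moves only by the tool jog_arm, never from a script. Its argument "motion" is a list of rows, each a list of 7 numbers: the shift along the tool's x, y, z in m, then the turn, a rotation vector about the tool's x, y, z in rad, then the opening, from -1 (shut) to 1 (fully open). In form: [[tx, ty, tz, rx, ry, rz, gripper], ...]. A call has 1 to 5 rows; each row shifts and turns the commanded pose from where the row before left it, along the tool's axes as they then stand; what a row does not reach is not made up. A row lasts 1/10 s, in which the tool goes at most 50 mm and 8.59 degrees, less where a joint would pass 70% of its speed; a pose out of reach is approached as far as the arm can. A call is refused whole if a number of a shift passes 0.05 or a number of a turn 0.15, either way. A call with a gripper value outside its range is refused whole. The fingers move at their own pace and stop on an object; "squeeze" is the grip in N (left out, the last holds). Time passes only in rows, so rows that do not move let the fingers close. It gives the time, the measured TCP pose, the force, the opening and the grip force at its end, in the units of the state.
- ctrl.get_obs(): the state, without advancing time (a new reading comes with each control period).
- ctrl.camera(name): name is "scene" or "top" or "wrist"; returns the picture (480x640x3 uint8, red, green, blue); there is no depth.
- ctrl.camera_model(name): a dict with "intrinsics" (3x3 intrinsics, pixels), "rvec" (rotation vector, rad) and "tvec" (3), from world to camera coordinates, as OpenCV has them. Camera axes: x right, y down, z forward; pixel columns grow to the right and rows downward; lengths in m; the calibration is good to about 2 mm. A picture is of the moment at which its call begins: read the wrist's pose just before it. camera_model takes no time and is no camera call; for the wrist camera it gives the pose at the moment of the call.
- ctrl.hand_in(): hands the job in; it is judged then, once.
The state is a dict: "time_s": time; "qpos": joint angles; "joint_vel": joint speeds; "tau": joint torques, N m; "ee_pos": TCP position; "eef_rot": TCP orientation; "force": force on the tool from outside, world axes, zero at the start; "moment": the same for the moment, N m; "grip_width": finger opening in m; "grip_force": force on a finger pad.
Only numpy, scipy, OpenCV 4.12 (cv2) and the standard library are available. Lean on these libraries where they do the work, as an engineer would, in place of code of your own. Each camera call takes 0.05 s, during which the arm holds its last target. There are 200 camera calls.

## Working session

There is one attempt and no reset: what is moved stays moved. The work goes in short steps, Python scripts to look and compute and a tool call to move; the robot and the scene stay as the last step left them, time stands still between calls to the robot, and variables do not carry over. Pictures are saved under pics/ and viewed, at most 10 in all, crops included, and the job is handed in when it is done.

Besides the shell and the picture viewer there is one more tool, called after ">>>" as a command line: name --pt "numbers of a row" for each row, then --argument value for the rest. jog_arm: Moves the arm, as the interface text tells. Its arguments: {"type":"object","properties":{"motion":{"type":"array"},"squeeze":{"type":"number"}},"required":["motion"]}

```bash
mkdir -p pics; ls; python3 - <<'E'
from station import ctrl
import cv2
o=ctrl.get_obs();print(o, ctrl.pinch_z)
for n in("top","scene"):
    im=ctrl.camera(n);cv2.imwrite(f"pics/{n}0.png",im[:,:,::-1])
    m=ctrl.camera_model(n);print(m)
E
```

```text
pics
{'time_s': 0.0, 'qpos': array([-1.21360152e+00,  3.00460814e-01,  1.52159661e+00,  1.19201859e-05,
        1.32068853e+00, -6.65784318e-02]), 'joint_vel': array([ 8.54965540e-04, -1.88514211e-04, -9.45943171e-04,  1.55916966e-03,
        5.47492742e-05,  6.76213590e-04]), 'tau': array([ 2.29265161e-04, -5.31799507e+01, -3.52732408e+01,  7.08829612e-02,
        2.43914605e-02, -1.20249942e-04]), 'ee_pos': array([ 0.22607926, -0.50109419,  0.2048854 ]), 'eef_rot': array([-3.14044268e+00, -8.82483364e-05,  4.23770226e-01]), 'force': array([0.67240582, 0.14892302, 0.37070156]), 'moment': array([-0.05537136,  0.02130755,  0.02350708]), 'grip_force': 0.0, 'grip_width': 0.09409999944899029} 0.0188
{'intrinsics': array([[590.11785786,   0.        , 327.40214592],
       [  0.        , 590.11785786, 243.19471476],
       [  0.        ,   0.        ,   1.        ]]), 'rvec': array([ 2.20090306, -2.15204246,  0.09683432]), 'tvec': array([-0.0301355 ,  0.60139554,  0.96456063])}
{'intrinsics': array([[602.76916619,   0.        , 319.7845936 ],
       [  0.        , 602.76916619, 233.63311299],
       [  0.        ,   0.        ,   1.        ]]), 'rvec': array([ 1.13891025,  2.35367985, -1.00261091]), 'tvec': array([ 0.37460351, -0.23707089,  1.4020662 ])}
```

View pics/top0.png

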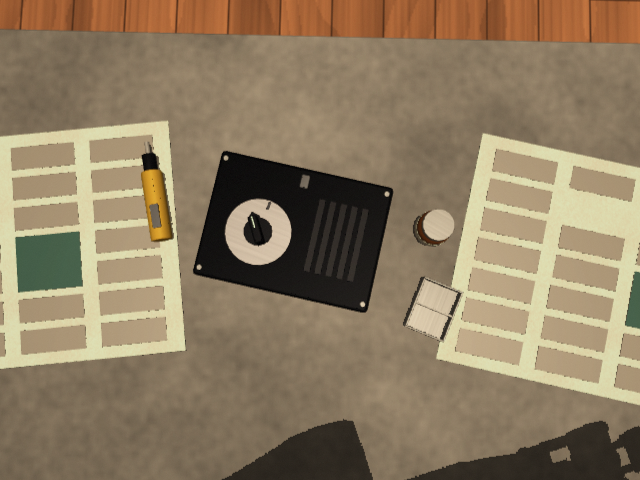

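View pics/scene0.png

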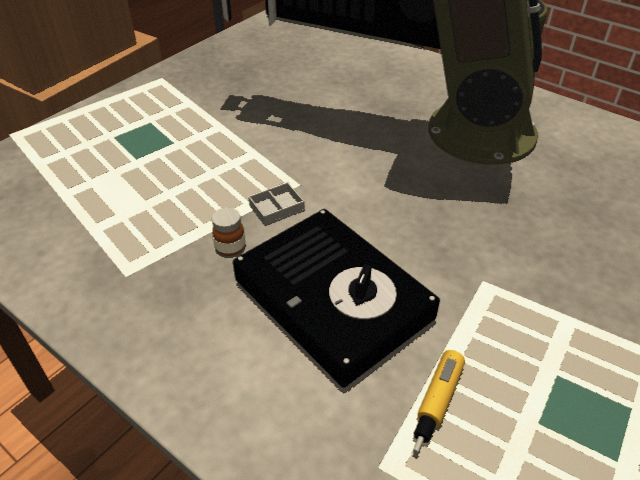

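The top view shows the ring centred near (258,232), the mark near (268,205), and the pale pointer line on the bar near (252,222). The scene view agrees. Next I measure these.

```bash
cat > h.py <<'E'
import numpy as np,cv2
from station import ctrl
def ray(n,uv,z,m=None):
    m=m or ctrl.camera_model(n);R=cv2.Rodrigues(np.array(m['rvec']))[0];t=np.array(m['tvec']).ravel()
    uv=np.array(uv,float).reshape(-1,2);d=np.c_[uv,np.ones(len(uv))]@np.linalg.inv(m['intrinsics']).T@R
    c=-R.T@t;return c+d*((z-c[2])/d[:,2])[:,None]
E
python3 - <<'E'
from h import *
im=cv2.imread("pics/top0.png");g=cv2.cvtColor(im,cv2.COLOR_BGR2GRAY)
roi=np.zeros_like(g);roi[190:275,215:300]=255
m=((g>120)&(roi>0)).astype(np.uint8)
cs,_=cv2.findContours(m,cv2.RETR_EXTERNAL,cv2.CHAIN_APPROX_NONE);c=max(cs,key=cv2.contourArea)
P=ray("top",c.reshape(-1,2),.064)[:,:2]
A=np.c_[2*P,np.ones(len(P))];s=np.linalg.lstsq(A,(P**2).sum(1),rcond=None)[0];C=s[:2]
print("ring",C,"dia",2*np.sqrt(s[2]+C@C))
# dark mark: pixels at radius 38..52mm
ys,xs=np.mgrid[190:275,215:300];uv=np.c_[xs.ravel(),ys.ravel()];W=ray("top",uv,.066)[:,:2]-C
r=np.hypot(*W.T);gg=g[ys.ravel(),xs.ravel()]
k=(r>.040)&(r<.050)&(gg<110);print("mark n",k.sum(),W[k].mean(0),np.degrees(np.arctan2(*W[k].mean(0)[::-1])))
W=ray("top",uv,.106)[:,:2]-C;r=np.hypot(*W.T);k=(r<.022)&(gg>100);print("line",np.c_[W[k].round(4),gg[k]])
cv2.imwrite("pics/crop.png",cv2.resize(im[190:275,215:300],None,fx=7,fy=7,interpolation=cv2.INTER_CUBIC))
s=cv2.imread("pics/scene0.png");cv2.imwrite("pics/crop.png",np.hstack([cv2.resize(im[195:270,220:295],(400,400)),cv2.resize(s[255:330,325:400],(400,400))]))
E
```

```text
ring [0.61429483 0.09677767] dia 0.10431793045329858
mark n 14 [ 0.0428409  -0.01577322] -20.212761822193134
line [[ 2.02e-02  5.90e-03  1.34e+02]
 [ 1.87e-02  5.90e-03  1.96e+02]
 [ 1.87e-02  4.30e-03  1.20e+02]
 [ 1.90e-02 -8.10e-03  1.20e+02]
 [ 1.90e-02 -9.60e-03  1.60e+02]
 [ 1.69e-02  1.36e-02  1.83e+02]
 [ 1.70e-02  1.20e-02  1.31e+02]
 [ 1.71e-02  5.80e-03  1.22e+02]
 [ 1.72e-02  4.30e-03  1.60e+02]
 [ 1.75e-02 -1.28e-02  1.22e+02]
 [ 1.54e-02  1.51e-02  1.85e+02]
 [ 1.54e-02  1.35e-02  1.83e+02]
 [ 1.54e-02  1.20e-02  1.47e+02]
 [ 1.56e-02  5.80e-03  1.19e+02]
 [ 1.56e-02  4.20e-03  2.17e+02]
 [ 1.38e-02  1.66e-02  1.88e+02]
 [ 1.38e-02  1.50e-02  1.85e+02]
 [ 1.38e-02  1.35e-02  1.87e+02]
 [ 1.39e-02  1.19e-02  1.78e+02]
 [ 1.40e-02  4.20e-03  2.06e+02]
 [ 1.41e-02  2.60e-03  1.16e+02]
 [ 1.22e-02  1.81e-02  1.91e+02]
 [ 1.22e-02  1.65e-02  1.89e+02]
 [ 1.22e-02  1.50e-02  1.88e+02]
 [ 1.23e-02  1.34e-02  1.85e+02]
 [ 1.23e-02  1.19e-02  1.52e+02]
 [ 1.25e-02  4.10e-03  1.57e+02]
 [ 1.25e-02  2.60e-03  1.57e+02]
 [ 1.06e-02  1.80e-02  1.91e+02]
 [ 1.06e-02  1.65e-02  1.92e+
[... 1350 characters left out ...]
0e+02]
 [-3.40e-03  1.75e-02  1.30e+02]
 [-5.00e-03  2.06e-02  1.90e+02]
 [-5.00e-03  1.90e-02  1.85e+02]
 [-5.00e-03  1.75e-02  1.32e+02]
 [-6.60e-03  2.05e-02  1.90e+02]
 [-6.60e-03  1.90e-02  1.86e+02]
 [-6.50e-03  1.74e-02  1.34e+02]
 [-8.10e-03  1.89e-02  1.88e+02]
 [-8.10e-03  1.74e-02  1.52e+02]
 [-9.70e-03  1.88e-02  1.88e+02]
 [-9.60e-03  1.73e-02  1.83e+02]
 [-1.12e-02  1.88e-02  1.89e+02]
 [-1.12e-02  1.72e-02  1.84e+02]
 [-1.11e-02  1.57e-02  1.23e+02]
 [-1.27e-02  1.72e-02  1.90e+02]
 [-1.27e-02  1.56e-02  1.81e+02]
 [-1.42e-02  1.56e-02  1.86e+02]
 [-1.42e-02  1.41e-02  1.07e+02]
 [-1.58e-02  1.40e-02  1.51e+02]
 [-1.73e-02  1.24e-02  1.24e+02]
 [-1.88e-02  1.08e-02  1.21e+02]]
```

View pics/crop.png

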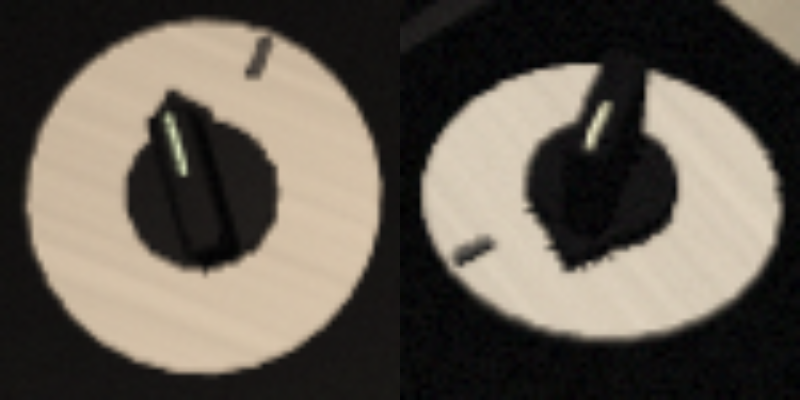

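Bar at about 17°, mark at about -20° (0.65 rad apart, inside the stated range), and the line passes through the ring centre. The half-turned grasp (yaw about 3.44) keeps joint 6 away from its limit. I move over the knob first.

>>> jog_arm --pt "0.04 -0.0257 0 0 0 0 1" --pt "0.04 -0.0257 0 0 0 0 1" --pt "0.04 -0.0257 0 0 0 0 1" --pt "0.04 -0.0257 0 0 0 0 1" --pt "0.04 -0.0257 0 0 0 0 1"

```text
time_s: 0.6
ee_pos: [0.3562, -0.3002, 0.2053]
eef_rot: [-3.141, 0.0, 0.424]
force: [1.2, 0.1, 0.2]
grip_width: 0.0938
grip_force: 0.0
```

>>> jog_arm --pt "0.04 -0.0257 0 0 0 0 1" --pt "0.04 -0.0257 0 0 0 0 1" --pt "0.04 -0.0257 0 0 0 0 1" --pt "0.04 -0.0257 0 0 0 0 1" --pt "0.04 -0.0257 0 0 0 0 1"

```text
time_s: 1.1
ee_pos: [0.4857, -0.1007, 0.2054]
eef_rot: [-3.142, 0.0, 0.424]
force: [0.4, -0.4, -0.4]
grip_width: 0.0942
grip_force: 0.0
```

>>> jog_arm --pt "0.04 -0.0257 0 0 0 0 1" --pt "0.04 -0.0257 0 0 0 0 1" --pt "0.04 -0.0257 0 0 0 0 1" --pt "0.04 -0.0257 0 0 0 0 1" --pt "0.04 -0.0257 0 0 0 0 1"

```text
time_s: 1.6
ee_pos: [0.6152, 0.0987, 0.2051]
eef_rot: [-3.141, 0.001, 0.424]
force: [-0.1, -1.3, 1.0]
grip_width: 0.0942
grip_force: 0.0
```

>>> jog_arm --pt "0 0 0 0 0 -0.145 1" --pt "0 0 0 0 0 -0.145 1" --pt "0 0 0 0 0 -0.145 1" --pt "0 0 0 0 0 -0.145 1" --pt "0 0 0 0 0 -0.145 1"

```text
time_s: 2.1
ee_pos: [0.6144, 0.0968, 0.205]
eef_rot: [-3.141, 0.0, 1.155]
force: [0.2, -0.2, 0.0]
grip_width: 0.094
grip_force: 0.0
```

>>> jog_arm --pt "0 0 0 0 0 -0.145 1" --pt "0 0 0 0 0 -0.145 1" --pt "0 0 0 0 0 -0.145 1" --pt "0 0 0 0 0 -0.145 1" --pt "0 0 0 0 0 -0.145 1"

```text
time_s: 2.6
ee_pos: [0.6144, 0.0968, 0.205]
eef_rot: [-3.141, -0.0, 1.88]
force: [-0.3, -0.5, -0.9]
grip_width: 0.0939
grip_force: 0.0
```

>>> jog_arm --pt "0 0 0 0 0 -0.145 1" --pt "0 0 0 0 0 -0.145 1" --pt "0 0 0 0 0 -0.145 1" --pt "0 0 0 0 0 -0.145 1" --pt "0 0 0 0 0 -0.145 1"

```text
time_s: 3.1
ee_pos: [0.6144, 0.0968, 0.205]
eef_rot: [-3.141, -0.001, 2.605]
force: [-0.3, -0.2, -0.2]
grip_width: 0.0941
grip_force: 0.0
```

>>> jog_arm --pt "0 0 0 0 0 -0.145 1" --pt "0 0 0 0 0 -0.145 1" --pt "0 0 0 0 0 -0.145 1" --pt "0 0 0 0 0 -0.145 1" --pt "0 0 0 0 0 -0.145 1"

```text
time_s: 3.6
ee_pos: [0.6144, 0.0968, 0.205]
eef_rot: [3.142, -0.001, -2.953]
force: [-0.1, 0.2, 1.6]
grip_width: 0.0937
grip_force: 0.0
```

>>> jog_arm --pt "0 0 0 0 0 -0.117 1" --pt "0 0 0 0 0 0 1" --pt "0 0 0 0 0 0 1"

```text
time_s: 3.9
ee_pos: [0.6145, 0.0968, 0.2052]
eef_rot: [3.141, -0.001, -2.846]
force: [0.5, 0.6, 0.3]
grip_width: 0.0943
grip_force: 0.0
```

```bash
python3 - <<'E'
from h import *
o=ctrl.get_obs();print(o['ee_pos'],o['eef_rot'],o['qpos'],o['force'],o['moment'])
m=ctrl.camera_model("wrist");im=ctrl.camera("wrist");cv2.imwrite("pics/w1.png",im[:,:,::-1])
import pickle;pickle.dump(m,open("w1.pkl","wb"))
R=cv2.Rodrigues(np.array(m['rvec']))[0]
for p in ((.6143,.0968,.106),(.6143+.0428,.0968-.0158,.066)):
    q=m['intrinsics']@(R@p+np.array(m['tvec']).ravel());print(q[:2]/q[2])
E
```

```text
[0.61446935 0.09679526 0.20516458] [ 3.14147573e+00 -5.07327240e-04 -2.84599384e+00] [ 9.73642024e-02  4.63000234e-01  1.29840041e+00  1.49937270e-05
  1.38071243e+00 -1.76903374e+00] [0.49053563 0.58772362 0.28633507] [ 0.07994246 -0.13759213  0.0741212 ]
[318.98427543 243.03797044]
[290.87096976 269.18769605]
```

View pics/w1.png

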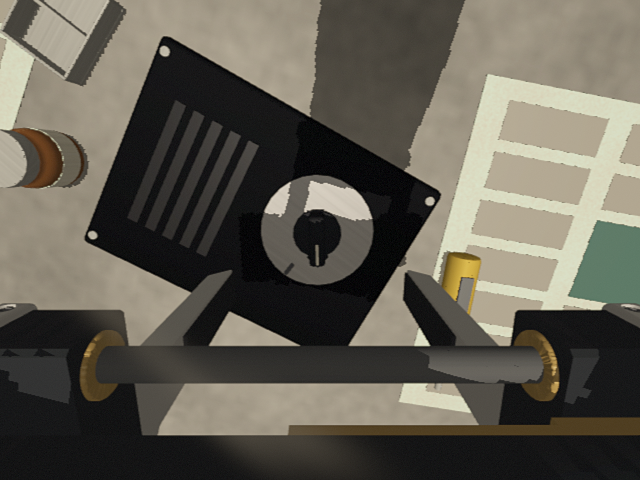

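The wrist view shows the bar line vertical at about (317, 245–266), centred between the fingers, and the mark at about (289,269) where predicted. The alignment is good, so I descend.

>>> jog_arm --pt "0 0 0.03 0 0 0 1" --pt "0 0 0.03 0 0 0 1" --pt "0 0 0.03 0 0 0 1" --pt "0 0 0.025 0 0 0 0.3" --pt "0 0 0.011 0 0 0 0" --squeeze 25

```text
time_s: 4.45
ee_pos: [0.6135, 0.0967, 0.077]
eef_rot: [3.141, -0.003, -2.845]
force: [0.1, 0.3, 0.3]
grip_width: 0.0812
grip_force: 0.0
```

>>> jog_arm --pt "0 0 0 0 0 0 -0.5" --pt "0 0 0 0 0 0 -0.7" --pt "0 0 0 0 0 0 -1" --pt "0 0 0 0 0 0 -1" --pt "0 0 0 0 0 0 -1" --squeeze 25

```text
time_s: 4.95
ee_pos: [0.6148, 0.0968, 0.0802]
eef_rot: [-3.141, 0.001, -2.843]
force: [-0.6, 0.7, -0.4]
grip_width: 0.0408
grip_force: 0.0
```

>>> jog_arm --pt "0 0 0 0 0 0 -1" --pt "0 0 0 0 0 0 -1" --pt "0 0 0 0 0 0 -1" --pt "0 0 0 0 0 0 -1" --pt "0 0 0 0 0 0 -1"

```text
time_s: 5.45
ee_pos: [0.6151, 0.0951, 0.0796]
eef_rot: [-3.139, 0.0, -2.843]
force: [2.7, -10.5, 0.6]
grip_width: 0.0139
grip_force: 25.0
```

>>> jog_arm --pt "0 -0.0018 0 0 0 0 -1" --pt "0 0 0 0 0 0 -1" --pt "0 0 0 0 0 0 -1"

```text
time_s: 5.75
ee_pos: [0.6152, 0.0948, 0.0795]
eef_rot: [-3.141, 0.0, -2.842]
force: [-0.7, -2.7, 2.5]
grip_width: 0.0139
grip_force: 25.0
```

```bash
python3 - <<'E'
from h import *
o=ctrl.get_obs();print(o['ee_pos'],o['eef_rot'],o['force'],o['moment'])
E
```

```text
[0.61515925 0.09484564 0.07953571] [-3.14111840e+00  2.77339576e-05 -2.84237169e+00] [-0.73188421 -2.6618406   2.48521065] [-0.59503197 -0.03097946  0.05458855]
```

>>> jog_arm --pt "0 0 0 0 0 0.07 -1" --pt "0 0 0 0 0 0.07 -1" --pt "0 0 0 0 0 0.07 -1" --pt "0 0 0 0 0 0.07 -1" --pt "0 0 0 0 0 0.07 -1"

```text
time_s: 6.25
ee_pos: [0.6152, 0.0946, 0.0795]
eef_rot: [-3.141, 0.0, 3.088]
force: [-0.6, -5.0, 1.1]
grip_width: 0.014
grip_force: 25.0
```

```bash
python3 - <<'E'
from h import *
o=ctrl.get_obs();print(o['ee_pos'],o['eef_rot'],o['force'],o['moment'])
E
```

```text
[0.61519917 0.09459687 0.07953623] [-3.14069331e+00  3.13109653e-04  3.08793764e+00] [-0.61820725 -4.99115746  1.07963548] [-1.02512628 -0.16099658  0.08819489]
```

>>> jog_arm --pt "0 -0.0007 0 0 0 0.06 -1" --pt "0 0 0 0 0 0.06 -1" --pt "0 0 0 0 0 0.06 -1" --pt "0 0 0 0 0 0.06 -1" --pt "0 0 0 0 0 0.06 -1"

```text
time_s: 6.75
ee_pos: [0.6152, 0.0943, 0.0795]
eef_rot: [-3.141, 0.0, 2.788]
force: [-1.1, -2.8, 1.4]
grip_width: 0.0137
grip_force: 25.0
```

```bash
python3 - <<'E'
from h import *
o=ctrl.get_obs();print(o['ee_pos'],o['eef_rot'],o['force'],o['moment'])
im=ctrl.camera("top");cv2.imwrite("pics/t2.png",im[:,:,::-1])
m=ctrl.camera_model("wrist");im2=ctrl.camera("wrist")
cv2.imwrite("pics/c2.png",np.hstack([cv2.resize(im[195:270,220:295,::-1],(400,400)),cv2.resize(im2[160:320,240:400,::-1],(400,400))]))
E
```

```text
[0.61515457 0.09430636 0.07953352] [-3.14139807e+00  3.97150799e-04  2.78848643e+00] [-1.08197517 -2.80080035  1.37157391] [-0.51319562 -0.18559356  0.1152669 ]
```

View pics/c2.png

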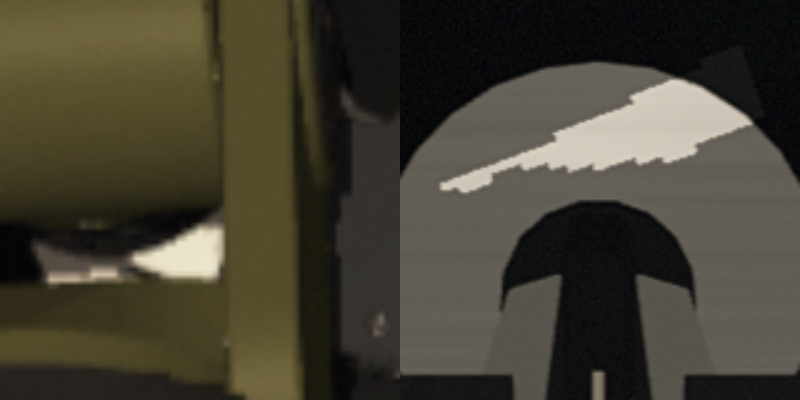

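Pointer is at the mark and the bar is still centred in the fingers. Now the light pull.

>>> jog_arm --pt "0 -0.0004 -0.0005 0 0 0 -1" --pt "0 0 -0.0005 0 0 0 -1" --pt "0 0 0 0 0 0 -1"

```text
time_s: 7.15
ee_pos: [0.615, 0.0942, 0.0803]
eef_rot: [3.141, 0.0, 2.792]
force: [4.4, 0.9, -4.9]
grip_width: 0.0141
grip_force: 25.0
```

>>> jog_arm --pt "0 0 -0.0004 0 0 0 -1" --pt "0 0 0 0 0 0 -1"

```text
time_s: 7.35
ee_pos: [0.6151, 0.0942, 0.0807]
eef_rot: [3.141, 0.0, 2.791]
force: [5.4, 1.0, -6.2]
grip_width: 0.0141
grip_force: 25.0
```

>>> jog_arm --pt "0 0 -0.0004 0 0 0 -1" --pt "0 0 0 0 0 0 -1"

```text
time_s: 7.55
ee_pos: [0.615, 0.0942, 0.0809]
eef_rot: [3.141, 0.0, 2.791]
force: [5.6, 1.6, -6.9]
grip_width: 0.0139
grip_force: 25.0
```

>>> jog_arm --pt "-0.0006 0 0 0 0 0.02 -1" --pt "0 0 0 0 0 0.02 -1" --pt "0 0 0 0 0 0 -1"

```text
time_s: 7.85
ee_pos: [0.6152, 0.0941, 0.0809]
eef_rot: [-3.142, -0.001, 2.75]
force: [2.6, 4.4, -5.9]
grip_width: 0.014
grip_force: 25.0
```

>>> jog_arm --pt "0 0 0 0 0 0.02 -1" --pt "0 0 0 0 0 0 -1"

```text
time_s: 8.05
ee_pos: [0.6152, 0.094, 0.081]
eef_rot: [-3.142, -0.001, 2.73]
force: [1.0, 4.3, -6.7]
grip_width: 0.0139
grip_force: 25.0
```

>>> jog_arm --pt "0 0 0 0 0 0.02 -1" --pt "0 0 0 0 0 0 -1"

```text
time_s: 8.25
ee_pos: [0.6152, 0.094, 0.081]
eef_rot: [-3.141, -0.001, 2.71]
force: [1.1, 4.2, -8.3]
grip_width: 0.014
grip_force: 25.0
```

>>> jog_arm --pt "0 0.0004 0 0 0 0.02 -1" --pt "0 0 0 0 0 0 -1"

```text
time_s: 8.45
ee_pos: [0.6153, 0.094, 0.081]
eef_rot: [-3.141, -0.001, 2.69]
force: [-2.2, 2.1, -8.0]
grip_width: 0.0138
grip_force: 25.0
```

>>> jog_arm --pt "0 0 0 0 0 0.02 -1" --pt "0 0 0 0 0 0 -1"

```text
time_s: 8.65
ee_pos: [0.6153, 0.094, 0.081]
eef_rot: [-3.141, -0.001, 2.67]
force: [-2.8, 1.6, -7.4]
grip_width: 0.0139
grip_force: 25.0
```

>>> jog_arm --pt "0 0 0 0 0 0.02 -1" --pt "0 0 0 0 0 0 -1"

```text
time_s: 8.85
ee_pos: [0.6153, 0.094, 0.081]
eef_rot: [-3.141, -0.001, 2.65]
force: [-4.3, 1.4, -7.5]
grip_width: 0.0137
grip_force: 25.0
```

```bash
python3 - <<'E'
from h import *
o=ctrl.get_obs();print(o['ee_pos'],o['eef_rot'],o['force'],o['moment'])
E
```

```text
[0.6153108  0.09401036 0.08102873] [-3.14089988e+00 -7.75976037e-04  2.64971065e+00] [-4.25077219  1.44869102 -7.51871894] [0.39907397 0.88194663 0.06919474]
```

>>> jog_arm --pt "0.0004 0 0 0 0 0.02 -1" --pt "0 0 0 0 0 0 -1"

```text
time_s: 9.05
ee_pos: [0.6153, 0.094, 0.0812]
eef_rot: [-3.141, 0.0, 2.63]
force: [-2.9, -1.3, -7.5]
grip_width: 0.0143
grip_force: 25.0
```

>>> jog_arm --pt "0 0 0 0 0 0.02 -1" --pt "0 0 0 0 0 0 -1"

```text
time_s: 9.25
ee_pos: [0.6153, 0.0941, 0.0812]
eef_rot: [-3.141, 0.0, 2.61]
force: [-3.9, -1.5, -7.8]
grip_width: 0.0138
grip_force: 25.0
```

>>> jog_arm --pt "0 0 0 0 0 0.02 -1" --pt "0 0 0 0 0 0 -1"

```text
time_s: 9.45
ee_pos: [0.6152, 0.0941, 0.0812]
eef_rot: [-3.141, 0.0, 2.59]
force: [-4.5, -4.1, -7.7]
grip_width: 0.0137
grip_force: 25.0
```

```bash
python3 - <<'E'
from h import *
o=ctrl.get_obs();print(o['ee_pos'],o['eef_rot'],o['force'],o['moment'])
E
```

```text
[0.6152434  0.0940825  0.08119203] [-3.14117172e+00  5.74342907e-06  2.58961486e+00] [-4.54121985 -4.11537795 -7.68982689] [-0.56139279  0.70208989  0.07104887]
```

>>> jog_arm --pt "0 -0.0005 0 0 0 0.02 -1" --pt "0 0 0 0 0 0 -1"

```text
time_s: 9.65
ee_pos: [0.6152, 0.094, 0.0813]
eef_rot: [3.141, 0.0, 2.57]
force: [-2.4, -1.0, -8.7]
grip_width: 0.0136
grip_force: 25.0
```

>>> jog_arm --pt "0 0 0 0 0 0.02 -1" --pt "0 0 0 0 0 0 -1"

```text
time_s: 9.85
ee_pos: [0.6152, 0.094, 0.0816]
eef_rot: [3.141, 0.0, 2.55]
force: [-3.8, 0.2, -4.2]
grip_width: 0.0137
grip_force: 25.0
```

>>> jog_arm --pt "0 0 0 0 0 0.02 -1" --pt "0 0 0 0 0 0 -1"

```text
time_s: 10.05
ee_pos: [0.6152, 0.094, 0.0816]
eef_rot: [3.141, 0.0, 2.53]
force: [-4.4, -0.3, -3.2]
grip_width: 0.0138
grip_force: 25.0
```

```bash
python3 - <<'E'
from h import *
o=ctrl.get_obs();print(o['ee_pos'],o['eef_rot'],o['force'],o['moment'])
E
```

```text
[0.61516321 0.0939916  0.08157375] [3.14123970e+00 3.12991383e-04 2.52977115e+00] [-4.35338515 -0.30090007 -3.20254383] [-0.15670599  0.65828337  0.01835968]
```

The force fell to about 4 N and the knob rose, so the catch has let go near yaw 2.55. We sit about mid-slot at 2.53. I pull gently.

>>> jog_arm --pt "0 0 -0.0005 0 0 0 -1" --pt "0 0 -0.0005 0 0 0 -1" --pt "0 0 0 0 0 0 -1"

```text
time_s: 10.35
ee_pos: [0.6151, 0.094, 0.0824]
eef_rot: [3.141, 0.0, 2.531]
force: [-3.7, 0.2, -3.6]
grip_width: 0.0139
grip_force: 25.0
```

>>> jog_arm --pt "0 0 -0.0005 0 0 0 -1" --pt "0 0 -0.0005 0 0 0 -1" --pt "0 0 0 0 0 0 -1"

```text
time_s: 10.65
ee_pos: [0.6152, 0.094, 0.0834]
eef_rot: [3.141, 0.0, 2.531]
force: [-2.6, -0.8, -3.5]
grip_width: 0.0137
grip_force: 25.0
```

>>> jog_arm --pt "0 0 -0.001 0 0 0 -1" --pt "0 0 -0.001 0 0 0 -1" --pt "0 0 -0.001 0 0 0 -1" --pt "0 0 -0.001 0 0 0 -1" --pt "0 0 -0.001 0 0 0 -1"

```text
time_s: 11.15
ee_pos: [0.6151, 0.094, 0.0884]
eef_rot: [3.141, 0.0, 2.531]
force: [-1.0, 1.1, -4.7]
grip_width: 0.0138
grip_force: 25.0
```

>>> jog_arm --pt "0 0 -0.001 0 0 0 -1" --pt "0 0 -0.001 0 0 0 -1" --pt "0 0 -0.001 0 0 0 -1" --pt "0 0 -0.001 0 0 0 -1" --pt "0 0 -0.001 0 0 0 -1"

```text
time_s: 11.65
ee_pos: [0.6151, 0.094, 0.0934]
eef_rot: [3.141, 0.0, 2.531]
force: [0.2, 0.4, -3.6]
grip_width: 0.014
grip_force: 25.0
```

>>> jog_arm --pt "0 0 -0.001 0 0 0 -1" --pt "0 0 -0.001 0 0 0 -1" --pt "0 0 0 0 0 0 -1"

```text
time_s: 11.95
ee_pos: [0.6151, 0.0939, 0.0955]
eef_rot: [3.141, 0.0, 2.531]
force: [-1.9, 0.9, -2.4]
grip_width: 0.0136
grip_force: 25.0
```

Nearly at the end stop. I confirm it with another small pull.

>>> jog_arm --pt "0 0 -0.0005 0 0 0 -1" --pt "0 0 -0.0005 0 0 0 -1" --pt "0 0 0 0 0 0 -1"

```text
time_s: 12.25
ee_pos: [0.615, 0.094, 0.0957]
eef_rot: [-3.141, -0.0, 2.531]
force: [2.8, 3.3, -12.0]
grip_width: 0.0138
grip_force: 25.0
```

End stop reached (16 mm). I relax the pull, open slowly and retreat.

>>> jog_arm --pt "0 0 0.0008 0 0 0 -1" --pt "0 0 0 0 0 0 -0.5" --pt "0 0 0 0 0 0 0" --pt "0 0 0 0 0 0 0" --pt "0 0 0 0 0 0 0"

```text
time_s: 12.75
ee_pos: [0.6151, 0.0938, 0.0958]
eef_rot: [3.141, 0.0, 2.531]
force: [-0.3, 0.4, -0.2]
grip_width: 0.0426
grip_force: 0.0
```

>>> jog_arm --pt "0 0 0 0 0 0 0" --pt "0 0 -0.02 0 0 0 0" --pt "0 0 -0.03 0 0 0 0" --pt "0 0 -0.03 0 0 0 0" --pt "0 0 -0.03 0 0 0 0"

```text
time_s: 13.25
ee_pos: [0.6149, 0.0939, 0.2067]
eef_rot: [-3.142, 0.0, 2.531]
force: [-0.4, -0.7, -0.0]
grip_width: 0.0472
grip_force: 0.0
```

>>> jog_arm --pt "0 0 -0.03 0 0 0 0.5" --pt "0 0 0 0 0 0 1" --pt "0 0 0 0 0 0 1" --pt "0 0 0 0 0 0 1"

```text
time_s: 13.65
ee_pos: [0.6146, 0.0939, 0.2341]
eef_rot: [-3.14, -0.002, 2.531]
force: [-0.1, -0.0, 0.1]
grip_width: 0.0758
grip_force: 0.0
```

```bash
python3 - <<'E'
from h import *
o=ctrl.get_obs();print(o['ee_pos'],o['force'],o['grip_width'])
im2=ctrl.camera("wrist");s=ctrl.camera("scene")
cv2.imwrite("pics/f.png",np.hstack([cv2.resize(im2[130:330,220:420,::-1],(400,400)),cv2.resize(s[255:330,325:400,::-1],(400,400))]))
E
```

```text
[0.61462518 0.09386914 0.23408841] [-0.07997081 -0.04415844  0.07507212] 0.07577241175427568
```

View pics/f.png

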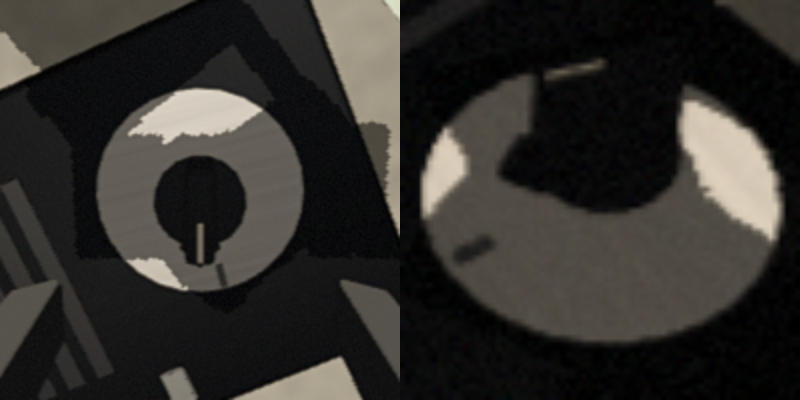

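The knob stands raised, its line about 15° clockwise past the mark and the ring unmoved. The gripper is clear.

```bash
python3 -c "
from station import ctrl
print(ctrl.hand_in())"
```

```text
the job is handed in; nothing more can be done
None
```

I turned the knob to the mark, eased it about 0.24 rad (14°) further until the catch let it through, pulled it out to its end stop (about 16 mm), let go with the gripper clear, and handed the job in; the hand-in returned no verdict.

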